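# Angle the boom section past the post into its bay

### The arm

A 7-joint arm with a two-finger parallel gripper is mounted at the origin on the work surface. World frame = base frame: x ahead of the robot, y to its left, z up, the work surface at z = 0. Lengths are in mm, angles in rad, forces in N, time in s.
With the tool pointing down it reaches from about 400 to 850 mm from the base axis. Payload 4.4 kg.
Tool frame: the origin (TCP) lies midway between the tips of the shut fingers; the grasp point (between the pads) lies 19 mm behind it; z points along the fingers, y is the line along which they close (so a half turn about z gives the same grasp; the last joint's range is limited). The gripper opens to 94 mm and grips with 3 to 60 N. Pads are 16 mm wide; open, the fingers measure 119 mm over their backs; the gripper's body (75 mm by 177 mm) begins 78 mm behind the grasp point.
Start: joints at [1.086, 0.628, 0.038, 1.517, -0.027, 0.996, -0.02], TCP at [264.361, -593.828, 205.478] pointing down, gripper open.
Joint ranges: [-3.06, 3.06], [-0.37, 2.12], [-1.25, 1.32], [0.18, 2.47], [-1.1, 4.24], [0.23, 1.98], [-2.94, 2.94]. Speed limits (rad/s): [2.57, 2.57, 3.14, 3.14, 3.14, 3.14, 3.14].

### API

Orientations are given as [roll, pitch, yaw] about the fixed x, y, z axes, in that order (R = Rz(yaw) Ry(pitch) Rx(roll)).
In Python, from workcell import arm gives the robot as it stands. Calls block until the motion is done:
- arm.move_ptp(position, orientation): joint-space move of the TCP to a pose.
- arm.line_to(position, rotation=None, feed=150, contact_N=None): straight line of the TCP; rotation=None keeps the orientation; feed is the mean speed in mm/s. With contact_N (N) it stops when the force on the tool has changed by that much, and returns True; else False.
- arm.move_joints(angles): joint-space move.
- arm.grip(opening, f_grip=None): finger opening in mm; f_grip is the grip in N (None keeps the last); returns when the fingers have stopped.
- arm.pause(seconds).
- arm.ik(position, orientation): joint angles nearest the present ones, or None.
- arm.snapshot(name): name is "scene" or "side" or "wrist"; returns the picture (420x560x3 uint8, red, green, blue); there is no depth.
- arm.get_calibration(name): a dict with "fovy" (degrees; the focal length in pixels is half the picture's height over the tangent of half this angle, whatever the lens; pixels are square), "cx", "cy" (the principal point, pixels), "camera_from_world" (4x4, takes a point from world to camera coordinates). Camera axes: x right, y up, looking along -z (the intrinsics and any distortion apply to the point x, -y, -z); pixel columns grow to the right and rows downward; lengths in mm; the calibration is good to about 2 mm. A picture is of the moment at which its call begins: read the wrist's pose just before it. get_calibration takes no time and is no camera call; for the wrist camera it gives the pose at the moment of the call.
A pose or a line that the arm cannot do raises arm.IKError and nothing moves.
- arm.job_done(): hands the job in; it is judged then, once.
Readings, each from a call of its own:
- arm.current_clock(): time.
- arm.current_qpos(): joint angles.
- arm.current_joint_vel(): joint speeds.
- arm.current_effort(): joint torques, N m.
- arm.current_ee_pos(): TCP position.
- arm.current_tcp_rot(): TCP orientation.
- arm.current_force(): force on the tool from outside, world axes, zero at the start.
- arm.current_wrist_torque(): the same for the moment, N m.
- arm.current_grip_width(): finger opening in mm.
- arm.current_finger_force(): force on a finger pad.
Only numpy, scipy, OpenCV 4.12 (cv2) and the standard library are available. Lean on these libraries where they do the work, as an engineer would, in place of code of your own. Each camera call takes 0.05 s, during which the arm holds its last target. There are 200 camera calls.

### The job

Put the aluminium antenna boom section away in the green bay at the back of the desk, sliding it across the desk by pushing with the fingertips, never lifting it. Push it round so that its red end goes in first, behind the post, with the blue end still out in front; then push the blue end in until the whole length lies flush along the bay's back fence, between the two end stops. Leave the other things on the desk where they are.

Things in the scene. Friction and masses are not known exactly. Their poses are not given: they have to be found in the camera images.
- boom: Loose straight rectangular aluminium antenna boom section lying flat on the desk: 260 mm long (its y axis, +y to the red-capped end), 30 mm wide (x), 22 mm high (z), 0.15 to 0.3 kg, slides with ordinary friction. Origin under its middle. The last 35 mm of each end is a red or a blue plastic cap of the same section.
- red_end (a point): centre of the boom's red end face, 11 mm above the desk when it lies flat
- blue_end (a point): centre of the boom's blue end face, 11 mm above the desk when it lies flat
- bay: Green bay fixed to the desk, open in front. Origin on the desk, middle of the back fence's inner face; x points away from the robot, y left along the fence. Walls 26 mm high, 12 mm thick. Left end stop: inner face y = +145 mm, reaches to x = -88 mm; right end stop: inner face y = -145 mm, only to x = -40 mm. Dark strip at the fence: 0.6 mm thin marking. Boom put away: centre line at x = -15 mm.
- post: Fixed upright round steel post with a yellow top, 29 mm in diameter, 70 mm high; origin at its foot on the desk, axes as the bay's. It stands in front of the bay near its left end, its axis 89 mm in front of the fence's inner face (75 mm free behind it), so the boom cannot be pushed in broadside.
- mug: Bystander: blue mug, 80 mm across, 90 mm high; origin under its centre
- handmic: Bystander: black hand microphone lying on its back, about 70 x 85 x 33 mm; origin under its centre
- adapter: Bystander: small brass connector adapter standing upright, 24 mm across, 42 mm high; origin under its centre
- dummy_load: Bystander: dark steel round dummy load standing upright, 50 mm across, 65 mm high; origin under its centre
- contact_jar: Bystander: white jar with blue lid, 50 mm across, 55 mm high; origin under its centre
- screwdriver: Bystander: screwdriver, 170 mm long, lying on the desk; origin under its middle
Not all that is in view belongs to the job. Of the things that look like the post, the largest one is meant.

How it is judged:
By the outcome, as a careful person would: the job done as asked, in the order asked, and still so for the second after the job is handed in, with the robot touching nothing.
It also fails if it takes over 72 s, if anything falls off the work surface, if the arm or the gripper's body presses on something with over 40 N, if the wrist force passes 120 N, or if a joint passes its speed limit or range.

## Working session

There is one attempt and no reset: what is moved stays moved. The work goes in short steps, each a Python script; the robot and the scene stay as the last script left them, time stands still between calls to the robot, and variables do not carry over. Pictures are saved under pics/ and viewed, at most 10 in all, crops included, and the job is handed in when it is done.

```bash
mkdir -p pics; ls; python3 - <<'E'
from workcell import arm
import cv2,numpy as np
for n in("scene","side"):
    im=arm.snapshot(n); cv2.imwrite(f"pics/{n}0.png",im[:,:,::-1]); print(n,arm.get_calibration(n))
a=cv2.imread("pics/scene0.png");b=cv2.imread("pics/side0.png")
E
```

```text
pics
scene {'fovy': 53.18150160591226, 'cx': 276.7245424538465, 'cy': 209.59629634420529, 'camera_from_world': array([[ 1.07572550e-01,  9.94098989e-01, -1.39766731e-02,
        -1.01866304e+02],
       [-6.94300309e-01,  8.51784012e-02,  7.14626981e-01,
         3.44966410e+02],
       [ 7.11600469e-01, -6.71702382e-02,  6.99366092e-01,
        -1.43177701e+03],
       [ 0.00000000e+00,  0.00000000e+00,  0.00000000e+00,
         1.00000000e+00]])}
side {'fovy': 52.38167770468377, 'cx': 284.56080939217617, 'cy': 208.96496541264545, 'camera_from_world': array([[-9.06066512e-01, -4.22860597e-01,  1.52443789e-02,
         5.28443750e+02],
       [ 3.18390799e-01, -6.57603782e-01,  6.82777098e-01,
        -1.83163383e+02],
       [-2.78694770e-01,  6.23495134e-01,  7.30467688e-01,
        -8.62635861e+02],
       [ 0.00000000e+00,  0.00000000e+00,  0.00000000e+00,
         1.00000000e+00]])}
```

View pics/scene0.png

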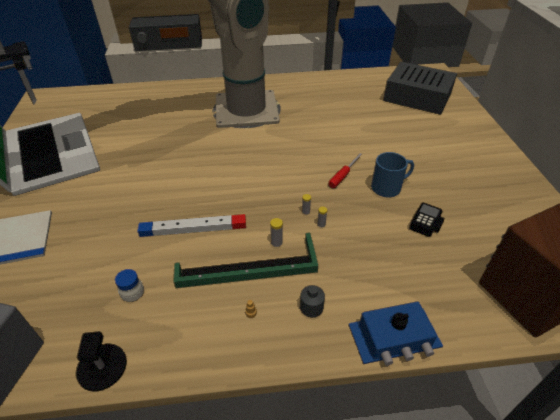

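View pics/side0.png

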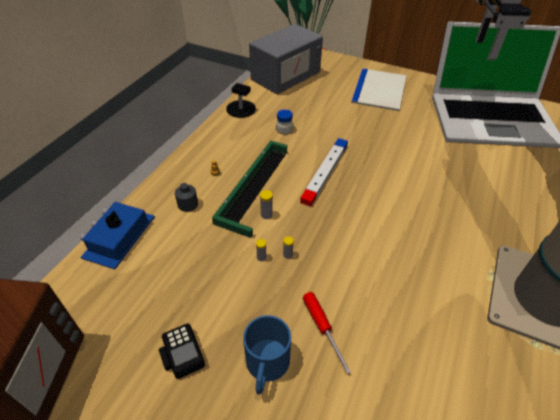

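The scene shows three yellow-topped posts at (277,232), (306,204) and (322,216). The one at (277,232) is the largest and stands near the bay's left end, so it fits. The boom runs from blue (146,229) to red (239,222), and the bay from (178,275) to (315,262). I'll enlarge to confirm.

```bash
python3 - <<'E'
import cv2
a=cv2.imread("pics/scene0.png")[180:320,130:335]
a=cv2.resize(a,(800,546),interpolation=cv2.INTER_CUBIC); cv2.imwrite("pics/c1.png",a)
b=cv2.imread("pics/side0.png")[125:270,195:360]
b=cv2.resize(b,(660,580),interpolation=cv2.INTER_CUBIC); cv2.imwrite("pics/c2.png",b)
E
```

```text
(no output)
```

View pics/c1.png

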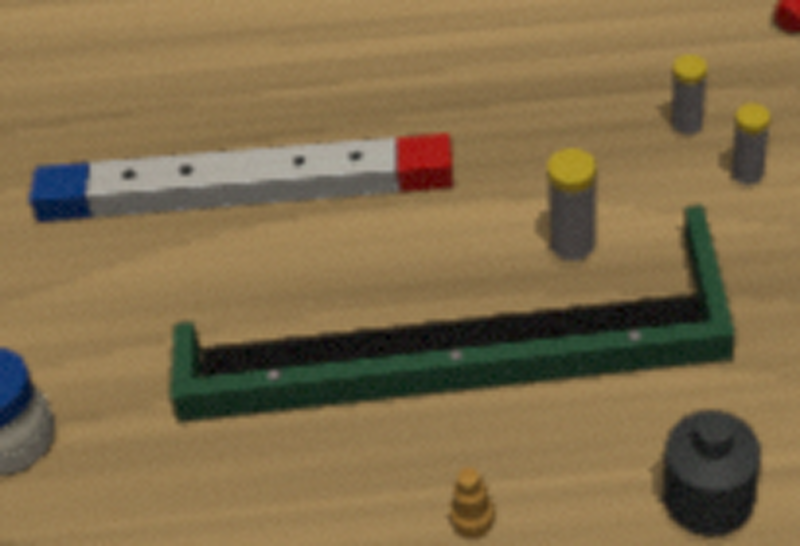

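View pics/c2.png

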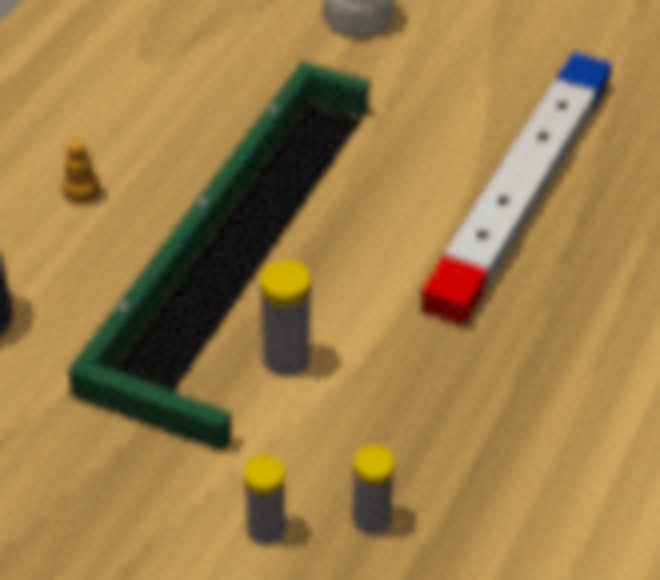

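The crops confirm it: the post at c1 (572,205) is clearly larger than the two at (688,95) and (751,145). Next I'll fit the poses from both views.

```bash
cat > h.py <<'E'
from workcell import arm
import cv2,numpy as np
def project(cal,P):
    P=np.atleast_2d(np.asarray(P,float)); T=cal["camera_from_world"]; c=P@T[:3,:3].T+T[:3,3]
    f=210/np.tan(np.radians(cal["fovy"])/2); return np.c_[cal["cx"]+f*c[:,0]/-c[:,2], cal["cy"]-f*c[:,1]/-c[:,2]]
def toworld(cal,uv,z):
    T=cal["camera_from_world"];R=T[:3,:3];o=-R.T@T[:3,3]; f=210/np.tan(np.radians(cal["fovy"])/2)
    uv=np.atleast_2d(np.asarray(uv,float)); d=np.c_[(uv[:,0]-cal["cx"])/f,-(uv[:,1]-cal["cy"])/f,-np.ones(len(uv))]@R
    return (o+d*((z-o[2])/d[:,2])[:,None])[:,:2]
E
python3 - <<'E'
from h import *
from scipy.optimize import least_squares
S,D=arm.get_calibration("scene"),arm.get_calibration("side")
s=lambda p:[130+(p[0]+.5)/3.902-.5,180+(p[1]+.5)/3.9-.5]
d=lambda p:[195+(p[0]+.5)/4-.5,125+(p[1]+.5)/4-.5]
def fit(loc,sp,dp,g):
    uv=[s(p) for p in sp]+[d(p) for p in dp[1]]
    def r(q):
        def W(L):
            L=np.array(L,float);c,n=np.cos(q[2]),np.sin(q[2]);return np.c_[q[0]+c*L[:,0]-n*L[:,1],q[1]+n*L[:,0]+c*L[:,1],L[:,2]]
        return (np.r_[project(S,W(loc)),project(D,W(dp[0]))]-uv).ravel()
    o=least_squares(r,g); print(o.x.round(3)); print(o.fun.reshape(-1,2).round(1).tolist())
print("bay");fit([[12,-157,26],[12,157,26],[-88,145,26],[-88,157,26],[-40,-157,26],[-40,-145,26]],[(178,397),(733,334),(686,209),(705,207),(176,324),(194,323)],
 ([[12,-157,26],[12,157,26],[-88,157,26],[-40,-157,26]],[(303,66),(72,374),(230,418),(368,83)]),[600,0,0])
print("boom");fit([[-15,-130,22],[15,-130,22],[-15,130,22],[15,130,22]],[(35,169),(33,196),(451,136),(453,164)],
 ([[15,-130,22],[-15,-130,22],[15,130,22]],[(575,54),(611,67),(425,295)]),[500,-100,0])
print("post",toworld(S,[s((572,166))],70),toworld(D,[d((286,280))],70),toworld(S,[s((572,247))],0))
for n,p,z in(("post2",(690,67),45),("post3",(752,117),45),("adapter",(470,475),42),("load",(712,428),60)): print(n,toworld(S,[s(p)],z))
print("mug",toworld(S,[[390,158]],90),"jar",toworld(S,[[127,278]],55),"sd",toworld(S,[[335,183],[360,156]],8))
print(arm.current_tcp_rot(),arm.current_qpos())
E
```

```text
bay
[ 7.03122e+02 -3.81690e+01  2.80000e-02]
[[-1.7, 0.2], [1.7, -0.8], [-0.1, -1.5], [0.1, -1.6], [-0.2, -0.3], [0.7, -0.6], [-0.7, -2.4], [-1.1, -1.5], [-1.0, 1.4], [0.5, -1.7]]
boom
[ 5.41569e+02 -1.60839e+02 -3.00000e-03]
[[0.8, -1.3], [-0.3, 0.8], [0.8, -1.8], [0.9, -0.3], [-0.5, -1.4], [0.8, -1.7], [-0.7, -1.7]]
post [[614.2992975   35.83333494]] [[610.81471058  41.05033565]] [[615.23460143  34.68957995]]
post2 [[512.31733016 122.0984223 ]]
post3 [[562.03454334 152.84703413]]
adapter [[797.94627419 -36.44991801]]
load [[796.38171477  87.45084989]]
mug [[441.29006071 348.84430702]] jar [[ 720.88459616 -283.95911761]] sd [[427.72405436 215.06998753]
 [318.80231596 311.74202488]]
[-3.13995851e+00  2.77143393e-05  4.18799061e-01] [ 1.08620519  0.62923202  0.03846949  1.51823434 -0.02700124  0.99627929
 -0.01997218]
```

```bash
python3 - <<'E'
from h import *
arm.move_ptp([560,-90,330],[np.pi,0,0])
c=arm.get_calibration("wrist"); im=arm.snapshot("wrist"); cv2.imwrite("pics/w1.png",im[:,:,::-1])
np.save("w1.npy",c,allow_pickle=True); T=c["camera_from_world"]; print(-T[:3,:3].T@T[:3,3],c["fovy"],arm.current_clock(),arm.current_qpos().round(2))
E
```

```text
[635.6339329  -90.76817748 508.15137811] 64.90726658028478 2.2917 [ 0.1   0.39  0.02  1.57 -0.01  1.18 -1.45]
```

View pics/w1.png

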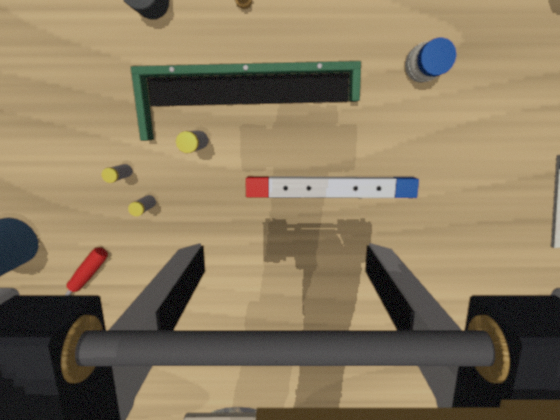

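The wrist view shows the boom from red (257,187) to blue (407,187). The bay's fence runs from (132,68) to (361,62), with stop tips at (147,138) and (355,100), and the post top is at (188,142).

```bash
cat >> h.py <<'E'
def caps(name="wrist",pic=None,im=None,c=None):
    """boom centre (world), yaw, cap distance from red and blue cap blobs"""
    if im is None:
        c=arm.get_calibration(name); im=arm.snapshot(name)
        if pic: cv2.imwrite(pic,im[:,:,::-1])
    hsv=cv2.cvtColor(np.ascontiguousarray(im),cv2.COLOR_RGB2HSV)
    red=cv2.inRange(hsv,(0,190,90),(6,255,255))|cv2.inRange(hsv,(174,190,90),(180,255,255)); blue=cv2.inRange(hsv,(105,170,70),(125,255,255))
    def blobs(m):
        n,_,st,ce=cv2.connectedComponentsWithStats(m); return [toworld(c,ce[i],19)[0] for i in range(1,n) if st[i,4]>60]
    best=min(((abs(np.linalg.norm(r-b)-225),r,b) for r in blobs(red) for b in blobs(blue)),key=lambda t:t[0])
    e,r,b=best; d=r-b; return (r+b)/2, np.arctan2(-d[0],d[1]), np.linalg.norm(d)
E
python3 - <<'E'
from h import *
c=np.load("w1.npy",allow_pickle=True).item(); im=cv2.imread("pics/w1.png")[:,:,::-1]
print(caps(im=im,c=c))
print("bay26",toworld(c,[(132,67),(361,62),(141,139),(153,138),(350,101),(360,101)],26).round(1).tolist())
# fence top edge fit: green mask
hsv=cv2.cvtColor(np.ascontiguousarray(im),cv2.COLOR_RGB2HSV); g=cv2.inRange(hsv,(60,90,30),(90,255,255)); g[160:]=0
ys,xs=np.nonzero(g); print(xs.min(),xs.max(),ys.min(),ys.max())
up=[(x,np.nonzero(g[:,x])[0].min()) for x in range(160,340,4)]
w=toworld(c,np.array(up,float)-[0,.5],26); p=np.polyfit(w[:,1],w[:,0],1); print("outer edge x=",p,np.std(w[:,0]-np.polyval(p,w[:,1])))
y=cv2.inRange(hsv,(24,150,100),(34,255,255)); n,_,st,ce=cv2.connectedComponentsWithStats(y)
for i in range(1,n):
    if st[i,4]>80: print(st[i,4],ce[i].round(),toworld(c,ce[i],70).round(1))
E
```

```text
(array([475.2039347 , -25.10695743]), np.float64(0.25599393516593855), np.float64(519.6377824127766))
bay26 [[708.7, 115.1], [714.5, -193.9], [613.7, 113.9], [615.1, 96.7], [664.7, -181.6], [664.6, -195.5]]
132 359 63 138
outer edge x= [-2.05988197e-02  7.09133470e+02] 2.726332711753466
```

```bash
python3 - <<'E'
from h import *
c=np.load("w1.npy",allow_pickle=True).item(); im=np.ascontiguousarray(cv2.imread("pics/w1.png")[:,:,::-1])
hsv=cv2.cvtColor(im,cv2.COLOR_RGB2HSV)
for u,v in((257,187),(407,187),(188,142),(435,55)): print((u,v),hsv[v-3:v+4,u-3:u+4].reshape(-1,3).min(0),hsv[v-3:v+4,u-3:u+4].reshape(-1,3).max(0))
s=cv2.cvtColor(cv2.imread("pics/scene0.png"),cv2.COLOR_BGR2HSV)
for u,v in((238,219),(146,227)): print("scene",s[v,u])
print("post",toworld(c,[[188,142]],70),"boom corners",toworld(c,[(246,178),(418,178),(246,198),(418,197)],22).round(1).tolist())
E
sed -i 's/(0,190,90),(6,255,255)/(0,170,60),(8,255,255)/;s/(174,190,90)/(172,170,60)/;s/(105,170,70),(125,255,255)/(100,130,40),(130,255,255)/' h.py
python3 - <<'E'
from h import *
c=np.load("w1.npy",allow_pickle=True).item(); print(caps(im=cv2.imread("pics/w1.png")[:,:,::-1],c=c))
print(caps("scene"))
E
```

```text
(257, 187) [  0 171 187] [  2 183 193]
(407, 187) [107 161 151] [109 177 157]
(188, 142) [ 28 129 192] [ 29 140 196]
(435, 55) [107 158 152] [108 176 158]
scene [  1 221 163]
scene [108 199 114]
post [[611.80564321  34.64197144]] boom corners [[556.8, -33.5], [556.3, -288.7], [526.4, -32.5], [527.4, -291.7]]
(array([ 542.70128072, -161.40244357]), np.float64(-0.005552721248345501), np.float64(225.05308036066037))
(array([ 549.84589644, -162.99760305]), np.float64(-0.005295211154553431), np.float64(224.8671665956893))
```

```bash
cat >> h.py <<'E'
BX,BY,BA=702.,-39.,.022
def B(x,y):
    c,s=np.cos(BA),np.sin(BA); return np.array([BX+c*x-s*y,BY+s*x+c*y])
def inbay(p,yaw):
    d=np.array(p)-[BX,BY]; c,s=np.cos(BA),np.sin(BA); return np.array([c*d[0]+s*d[1],-s*d[0]+c*d[1],yaw-BA])
def tcp(pose,lx,ly,z):
    """world TCP for boom pose (bay frame) and boom-local offset"""
    c,s=np.cos(pose[2]),np.sin(pose[2]); return np.r_[B(pose[0]+c*lx-s*ly,pose[1]+s*lx+c*ly),z]
def rot(yaw): return [np.pi,0,yaw+BA]
E
python3 - <<'E'
from h import *
p0=inbay([542.5,-161.4],-.004); p1=np.array([-118.6,-120.8,-.367])
arm.move_ptp(tcp(p0,-55,45,80),rot(p0[2])); arm.line_to(tcp(p0,-55,45,8),feed=120)
hit=arm.line_to(tcp(p0,-15,45,8),feed=50,contact_N=1.5)
e=arm.current_ee_pos(); lx=inbay(e[:2],0)-p0; L=lx[0]*np.cos(p0[2])+lx[1]*np.sin(p0[2]); print(hit,e,"local x",L,arm.current_clock())
if hit:
    L=min(L,-20)
    for t in np.linspace(0,1,7)[1:]:
        q=p0+t*(p1-p0); arm.line_to(tcp(q,L,45,8),rot(q[2]),feed=60); print(arm.current_force().round(1))
    c,y,d=caps("scene",pic="pics/s1.png"); print("scene est",inbay(c-[7,-1.5],y),d)
    print(arm.current_clock())
E
```

```text
True [ 519.76793346 -116.15515682    7.8668666 ] local x -22.91286357568218 4.7333
[ 0.  -0.1 -0.1]
[-0.1 -0.1  0.7]
[-0.3 -0.1  0.1]
[-0.3 -0.2  0.6]
[-0.5  0.7 -0.2]
[ 0.2  0.4 -0.4]
scene est [-116.23200871 -121.69855773   -0.37532675] 227.28710400974975
6.7167
```

```bash
python3 - <<'E'
from h import *
p1=np.array([-118,-121,-.37])
arm.line_to(tcp(p1,-50,45,8),feed=120); arm.line_to(tcp(p1,-60,45,120),feed=200)
arm.move_ptp([550,-90,330],[np.pi,0,0]); arm.grip(0)
c,y,d=caps(pic="pics/w2.png"); p=inbay(c,y); print("wrist",p,d, arm.current_clock())
r=rot(p[2]+np.pi/2)
arm.move_ptp(tcp(p,0,-175,80),r); arm.line_to(tcp(p,0,-175,8),feed=120)
hit=arm.line_to(tcp(p,0,-125,8),feed=50,contact_N=1.5)
e=inbay(arm.current_ee_pos()[:2],0)-p; L=-np.sin(p[2])*e[0]+np.cos(p[2])*e[1]; print(hit,"local y",L)
p2=np.array([-72,0.6,-.367])
if hit:
    for t in (.2,.4,.6):
        q=p+t*(p2-p); arm.line_to(tcp(q,0,L,8),rot(q[2]+np.pi/2),feed=60); print(arm.current_force().round(1))
        c,y,d=caps("scene"); print("plan",q,"scene",inbay(c-[7,-1.5],y),d)
cv2.imwrite("pics/s2.png",arm.snapshot("scene")[:,:,::-1]); print(arm.current_clock())
E
```

```text
wrist [-121.56184855 -118.33600198   -0.32295562] 225.90822378990256 10.1083
False local y -125.0124492059469
13.4
```

View pics/s2.png

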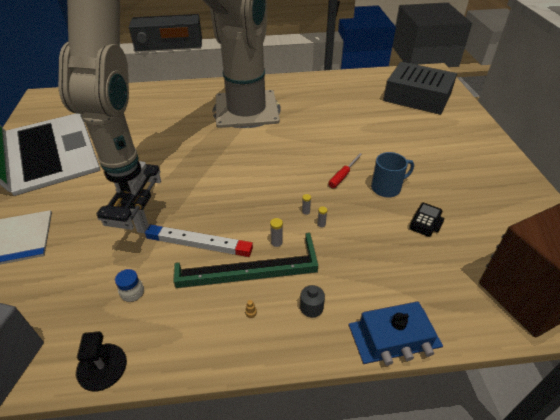

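```bash
python3 - <<'E'
from h import *
c,y,d=caps("scene"); print(inbay(c-[7,-1.5],y),d,arm.current_ee_pos(), B(*[0,0]),arm.current_force())
E
```

```text
[-111.78849744 -106.36708273   -0.37004438] 227.20332148212913 [ 545.86111312 -279.44928991    7.90281362] [702. -39.] [ 0.12807568 -0.16900378 -0.67390603]
```

The scene view shows shut fingers at (137,228) touching the blue end at (150,231), with the red end at (243,248). The boom slid about 13 mm lengthwise because friction was too low to trip the contact stop. The two cameras disagree on yaw, so I'll cross-check with the side camera.

```bash
python3 - <<'E'
from h import *
for n,pic in(("side","pics/side0.png"),("scene","pics/scene0.png")):
    c,y,d=caps(im=cv2.imread(pic)[:,:,::-1],c=arm.get_calibration(n)); print(n,"t0",inbay(c,y),d)
for n in("side","scene"):
    try: c,y,d=caps(n); print(n,"now",inbay(c,y),d)
    except Exception as e: print(n,e)
E
```

```text
side t0 [-1.64392626e+02 -1.14291985e+02 -2.23713640e-02] 233.40414607629668
scene t0 [-1.54765667e+02 -1.20633197e+02 -2.84277547e-02] 224.7181143522374
side now [-115.49001136 -100.840766     -0.36655076] 226.93295060596145
scene now [-104.94239514 -108.14205999   -0.36954213] 227.49628306665403
```

View pics/w2.png

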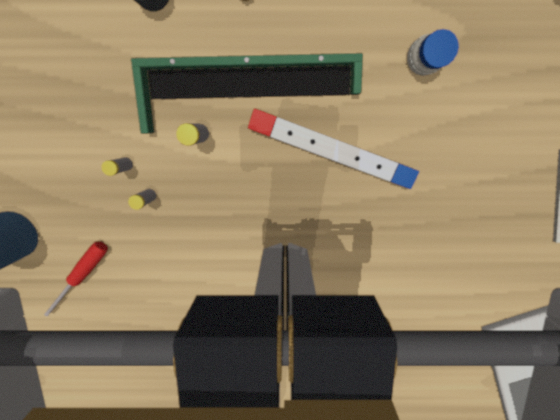

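The w2 pixels put red at (262,123) and blue at (405,176), so the yaw relative to the bay is about -0.37. That matches scene and side, and the wrist blob estimate was off. Clearance to the post is about 14 mm, so I'll continue the lengthwise push.

```bash
python3 - <<'E'
from h import *
def see():
    o=[]
    for n,off in(("scene",[7.2,-1.6]),("side",[-2.4,4.7])):
        try: c,y,d=caps(n); q=inbay(c,y)-[off[0],off[1],0]; o.append(q.round(2)); print("  ",n,q.round(2),round(d))
        except Exception as e: print("  ",n,"none")
p=np.array([-112.5,-106,-.368]); p2=np.array([-74,-2,-.367])
for t in (.25,.5,.75,1):
    q=p+t*(p2-p); arm.line_to(tcp(q,0,-138.5,8),rot(q[2]+np.pi/2),feed=60); print(q.round(2),arm.current_force().round(1)); see()
print(arm.current_clock())
E
```

```text
[-102.88  -80.     -0.37] [ 0.8 -0.3  0.6]
   scene [-102.93  -76.53   -0.37] 227
   side [-259.98  329.74    2.66] 118
[-93.25 -54.    -0.37] [ 0.1 -0.1  1.5]
   scene [-92.81 -50.85  -0.37] 227
   side [-90.48 -47.81  -0.39] 233
[-83.62 -28.    -0.37] [ 0.4 -0.6 -0.1]
   scene [-83.15 -25.05  -0.37] 227
   side [-83.19 -22.55  -0.37] 230
[-74.    -2.    -0.37] [-0.1 -0.  -0.3]
   scene [-73.98   0.96  -0.37] 226
   side [-73.79   3.4   -0.37] 230
16.4083
```

```bash
python3 - <<'E'
from h import *
p=np.array([-74,1.5,-.367]); p2=np.array([-19,1.5,0.])
arm.line_to(tcp(p,0,-165,8),feed=120); arm.line_to(tcp(p,-30,-165,110),feed=200); arm.grip(94)
arm.move_ptp(tcp(p,-55,-40,100),rot(p[2])); arm.line_to(tcp(p,-55,-40,8),feed=120)
arm.line_to(tcp(p,-27,-40,8),feed=60)
for t in np.linspace(0,1,8):
    q=p+t*(p2-p); h=arm.line_to(tcp(q,-23,-40,8),rot(q[2]),feed=50,contact_N=12); print(q.round(2),h,arm.current_force().round(1))
    if h: break
for n,off in(("scene",[7.2,-1.6]),("side",[-2.4,4.7])):
    c,y,d=caps(n); print(n,inbay(c,y)-[*off,0],d)
cv2.imwrite("pics/s3.png",arm.snapshot("scene")[160:330,130:350,::-1].repeat(3,0).repeat(3,1)); print(arm.current_clock())
E
```

```text
[-74.     1.5   -0.37] False [-1.2  0.7  0.3]
[-66.14   1.5   -0.31] False [-0.2 -0.7 -0.1]
[-58.29   1.5   -0.26] False [-0.3 -0.2 -0.3]
[-50.43   1.5   -0.21] False [ 0.5  0.3 -0. ]
[-42.57   1.5   -0.16] False [ 0.3 -0.7 -1. ]
[-34.71   1.5   -0.1 ] False [ 0.2 -0.4  0.7]
[-26.86   1.5   -0.05] False [-0.6 -0.3  0.1]
[-19.    1.5   0. ] False [-0.5  0.2 -0.5]
scene [-2.43950596e+01  8.76862370e-02  4.45988457e-03] 227.6135601296671
side [ 83.25413689 199.00805987   2.26749922] 260.59289298400546
24.475
```

View pics/s3.png

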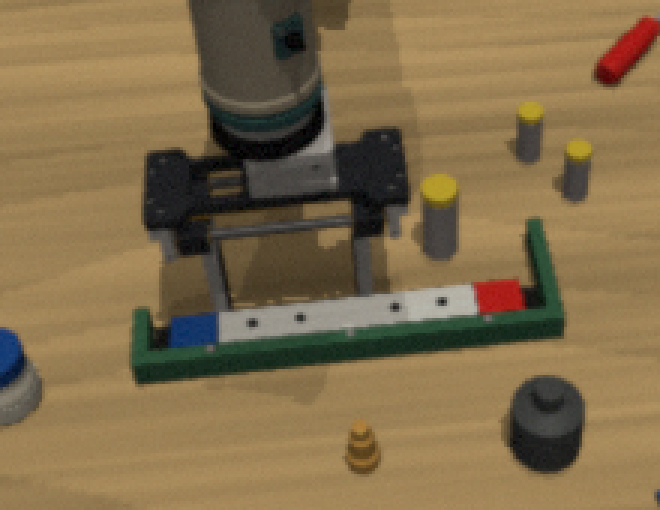

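The boom lies inside the bay between both stops, with its blue end at (193,330) and red end at (500,296) in the crop. Now I'll press it flush against the fence.

```bash
python3 - <<'E'
from h import *
q=np.array([-19,1.5,0.])
h=arm.line_to(tcp(q+[16,0,0],-23,-40,8),feed=25,contact_N=10); e=arm.current_ee_pos(); print(h,inbay(e[:2],0),arm.current_force().round(1))
x=inbay(e[:2],0)[0]
# second press nearer the red end's side (fingers kept clear of the post: outer edge y<=47)
arm.line_to(np.r_[B(x-12,-40),8]); 
for yc in(-14,-75):
    arm.line_to(np.r_[B(x-12,yc),8],feed=120); h=arm.line_to(np.r_[B(x+12,yc),8],feed=25,contact_N=10); e=arm.current_ee_pos(); print(yc,h,inbay(e[:2],0),arm.current_force().round(1))
    arm.line_to(np.r_[B(x-12,yc),8],feed=80)
arm.line_to(np.r_[B(x-70,-60),8],feed=150); arm.line_to(np.r_[B(x-90,-60),150],feed=200)
arm.move_ptp([560,-90,330],[np.pi,0,0]); arm.pause(.5); print(caps(pic="pics/w4.png"))
im=cv2.imread("pics/w4.png")[40:170,110:390]; cv2.imwrite("pics/w4c.png",cv2.resize(im,(784,364),interpolation=cv2.INTER_CUBIC))
print(arm.current_clock(),arm.current_force().round(1))
E
```

```text
True [-3.93333747e+01 -3.83126289e+01 -2.20000000e-02] [-0.8  1.   0.1]
-14 True [-3.93579629e+01 -1.42768282e+01 -2.20000000e-02] [-0.9 -0.8  0.1]
-75 True [-3.95528649e+01 -7.45945328e+01 -2.20000000e-02] [ 0.6  0.3 -0.1]
(array([686.75299452, -38.13309514]), np.float64(0.020923138511807295), np.float64(228.0560982061758))
30.7167 [ 0.4 -0.  -0.5]
```

View pics/w4c.png

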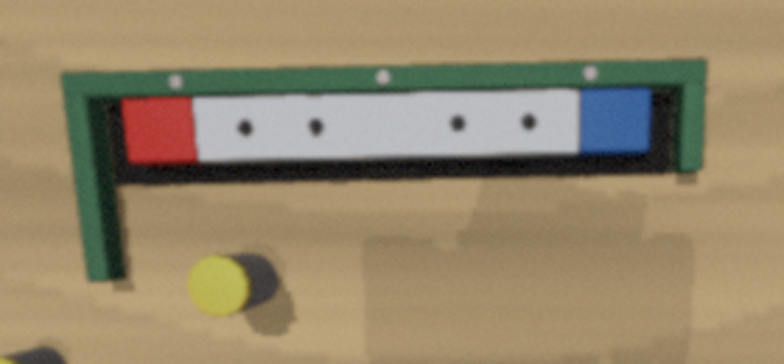

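The overhead crop shows the boom flush along the fence, with its red end at (160,130), its blue end at (615,120), and gaps at both stops. All three presses stopped at the same depth. Handing in.

```bash
python3 -c "
from workcell import arm
print(arm.job_done())"
```

```text
the job is handed in; nothing more can be done
None
```

The boom lies flush along the bay's back fence between the two end stops, pushed in red end first behind the post. I handed the job in at about 31 s, with the robot clear of everything and the other objects not touched by any planned move.

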